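# Hang the specimen-cup carrier on the spring balance

### The job

Weigh the specimen: pick up the wire carrier that holds the wide specimen cup (not the one with the slim bottle), keep it upright, and hang it by its top bar in the saddle at the end of the spring balance's arm. Lower it gently and keep hold until the arm has sunk, carries the weight and has settled; only then let go and move clear, so that the carrier hangs still and free of the table. Do not disturb the other carrier.

Things in the scene. Friction and masses are not known exactly. Their poses are not given: they have to be found in the camera images.
- cup_carrier: Steel carrier with a WIDE lidded specimen cup (66 mm across), 0.4 to 0.52 kg. Tray 90x92 mm; uprights at y=+-42 carry an 8 mm round bar along y, underside at height 145. On its middle a grip tab, 14 (x) by 30 (y) mm, heights 153-200: grip from above, fingertips at 160 or higher. Under the bar a window 76 wide, heights 79-145, open along x both ways. Origin: centre of the tray's underside, z up.
- bottle_carrier: An identical carrier, same origin and axes, that holds a SLIM bottle (37 mm across, 84 mm tall) instead of the wide cup. It stands on the other side of the table (left or right varies). Leave it where it stands.
- saddle (a point): Middle of the floor of the trough at the arm's free end, 225 mm above the table unloaded. x: along the arm to the stand (away from the robot), y across, z up. Trough 30 wide (y), floor 14 long (x); its sloping sides rise 14 mm, to x=+-24: the bar must pass over the free-end side, then be lowered in, along y. Arm: 14 wide, underside 15 below the floor; pivot at x=220 on a stand 245 high.
- balance_beam: The spring-balanced arm; its origin and axes are the saddle's, so its height tells how far the arm has sunk. Damped hinge at x=220; level and against its stop when unloaded, lowest 65 mm down. About 105 N/m at the saddle: under the cup carrier it settles 27 to 41 mm lower (mass varies); there the hand feels no weight. Held higher, the load drops when let go; pushed lower, it springs up.

How it is judged:
By the outcome, as a careful person would: the job done as asked, in the order asked, and still so for the second after the job is handed in, with the robot touching nothing.
It also fails if it takes over 48 s, if anything falls off the work surface, if the arm or the gripper's body presses on something with over 40 N, if the wrist force passes 120 N, or if a joint passes its speed limit or range.

### The arm

A 7-joint arm with a two-finger parallel gripper is mounted at the origin on a cart in front of the work surface, level with it; the furniture and walls round the work are solid. World frame = base frame: x ahead of the robot, y to its left, z up, the work surface at z = 0. Lengths are in m, angles in degrees, forces in N, time in s.
With the tool pointing down it reaches from about 0.425 to 0.875 m from the base axis. Payload 4.7 kg.
Tool frame: the origin (TCP) lies at the very end of the fingers, on their centre line; the grasp point (between the pads) lies 19 mm behind it; z points along the fingers, y is the direction in which the jaws open and shut (so a half turn about z gives the same grasp; the last joint's range is limited). The gripper opens to 87 mm and grips with 3 to 60 N. Pads are 19 mm wide; open, the fingers measure 117 mm over their backs; the gripper's body (75 mm by 190 mm) begins 51 mm behind the grasp point.
Start: joints at [76.553, 18.392, -4.016, 83.108, 1.295, 78.541, -3.26], TCP at [0.16, -0.63, 0.188] pointing down, gripper open.
Joint ranges: [-163.93, 163.93], [-17.29, 119.83], [-79.2, 71.16], [3.27, 140.29], [-89.18, 269.18], [5.43, 117.66], [-154.24, 154.24]. Speed limits (degrees/s): [147.25, 147.25, 180, 180, 180, 180, 180].

### API

Orientations are given as [roll, pitch, yaw] about the fixed x, y, z axes, in that order (R = Rz(yaw) Ry(pitch) Rx(roll)).
In Python, from cell import * gives the robot as it stands.
- The arm moves only by the tool drive_tool, never from a script. Its argument "moves" is text: rows parted by semicolons, each of 5 numbers parted by spaces: the shift along the tool's x, y, z in m, then the turn about the tool's z in degrees, then the gripper's target within -1 to 1 (fully open at 1, half-way at 0, shut at -1). In form: x y z yaw fingers; .... A call has exactly 8 rows; each row is the pose to reach, as a shift and turn from the pose commanded when the call began, along the tool's axes at that moment; what a row does not reach only later rows make up. A row lasts 1/10 s, in which the tool goes at most 50 mm and 8.59 degrees, less where a joint would pass 70% of its speed; a pose out of reach is approached as far as the arm can. A call with a gripper value outside its range is refused whole. The fingers move at their own pace and stop on an object; "grip_force" is the grip in N (left out, the last holds). Time passes only in rows, so rows that repeat a pose let the fingers close, or fill a call up. It gives the time, the measured TCP pose, the force and the opening at its end, in the units of the state.
- get_obs(): the state, without advancing time (a new reading comes with each control period).
- read_camera(name): name is "scene" or "top" or "wrist"; returns (picture, depth): 480x640x3 uint8, red, green, blue; 480x640 float32, m along the optical axis (not along the pixel's ray), 0 where there is no reading.
- calibration(name): a dict with "intrinsics" (3x3 intrinsics, pixels), "cam_to_world" (4x4, takes a point from camera to world coordinates); the wrist camera has in their place "T_tool_cam" (4x4, takes a point from camera to tool coordinates, whose origin is the TCP and whose axes are the flange's). Camera axes: x right, y up, looking along -z (the intrinsics and any distortion apply to the point x, -y, -z); pixel columns grow to the right and rows downward; lengths in m; the calibration is good to about 2 mm. The wrist camera is an equidistant fisheye: a pixel r from the principal point sees the ray r / f radians off the axis. A picture is of the moment at which its call begins: read the wrist's pose just before it. calibration takes no time and is no camera call.
- sign_off(): hands the job in, once; it reports no verdict.
Trained networks look in the newest picture that a camera, given by its name, has taken for a name from the list of things; names that differ only in an ending like _2 or _b are one class to them, and where a whole thing is asked for, a point or a joint stands for the part that bears it (a point fixed in the world has none). Each returns a list of dicts, best first, with "conf" (0 to 1); they miss things now and then, are a little off and sometimes report something else, mostly with a low value. They report only what shows in the picture. A call takes as long as a camera call.
- search_frame(camera, name): "uv" ([column, row] in pixels, amid what is visible of it).
- pinpoint(camera, name): "uv" ([column, row] in pixels: a listed point, or the origin of a listed thing).
The state is a dict: "time_s": time; "qpos": joint angles; "joint_velocities": joint speeds; "effort": joint torques, N m; "tool_pos": TCP position; "tool_rot": TCP orientation; "force": force on the tool from outside, world axes, zero at the start; "wrist_torque": the same for the moment, N m; "grip_width": finger opening in m.
Only numpy, scipy, OpenCV 4.12 (cv2) and the standard library are available. Lean on these libraries where they do the work, as an engineer would, in place of code of your own. Each camera call takes 0.05 s, during which the arm holds its last target. There are 200 camera calls.

## Working session

There is one attempt and no reset: what is moved stays moved. The work goes in short steps, Python scripts to look and compute and a tool call to move; the robot and the scene stay as the last step left them, time stands still between calls to the robot, and variables do not carry over. Pictures are saved under pics/ and viewed, about 8 in all and at most 12, crops included, and the job is handed in when it is done.

Besides the shell and the picture viewer there is one more tool, called after ">>>" as name(argument=value, ...) on one line, values as JSON. drive_tool: Moves the arm, as the interface text tells. Its arguments: {"type":"object","properties":{"moves":{"type":"string"},"grip_force":{"type":"number"}},"required":["moves"]}

```bash
mkdir -p pics; cat > h.py <<'E'
from cell import *
import numpy as np, cv2
def ray(cam,uv):
    c=calibration(cam);K=np.array(c["intrinsics"]);T=np.array(c["cam_to_world"])
    x=(uv[0]-K[0,2])/K[0,0];y=(uv[1]-K[1,2])/K[1,1]
    return T[:3,3],T[:3,:3]@np.array([x,-y,-1.])
def tri(a,b):
    (o1,d1),(o2,d2)=a,b
    A=np.stack([d1,-d2],1);s=np.linalg.lstsq(A,o2-o1,rcond=None)[0]
    p,q=o1+s[0]*d1,o2+s[1]*d2
    return (p+q)/2,np.linalg.norm(p-q)
def cloud(cam,depth):
    c=calibration(cam);K=np.array(c["intrinsics"]);T=np.array(c["cam_to_world"])
    v,u=np.mgrid[:480,:640]
    P=np.stack([(u-K[0,2])/K[0,0]*depth,-(v-K[1,2])/K[1,1]*depth,-depth],-1)
    return P@T[:3,:3].T+T[:3,3]
E
python3 - <<'E'
from h import *
r={}
for c in("scene","top"):
    im,d=read_camera(c);np.save(f"{c}.npy",d);cv2.imwrite(f"pics/{c}0.png",im[...,::-1])
    k=calibration(c);print(c,{a:(np.array(b).round(3).tolist()) for a,b in k.items() if not isinstance(b,str)})
    for n in("cup_carrier","bottle_carrier","saddle","balance_beam"):
        r[c,n]=pinpoint(c,n);print(c,n,[(np.round(x["uv"],1).tolist(),round(x["conf"],2)) for x in r[c,n][:3]])
for n in("cup_carrier","bottle_carrier","saddle","balance_beam"):
    if r["scene",n] and r["top",n]:
        p,e=tri(ray("scene",r["scene",n][0]["uv"]),ray("top",r["top",n][0]["uv"]));print(n,p.round(4),e.round(4))
o=get_obs();print(o)
E
```

```text
scene {'intrinsics': [[496.868, 0.0, 322.043], [0.0, 496.868, 239.81], [0.0, 0.0, 1.0]], 'cam_to_world': [[-0.774, 0.259, -0.578, -0.138], [-0.633, -0.328, 0.701, 0.748], [-0.008, 0.909, 0.418, 0.588], [0.0, 0.0, 0.0, 1.0]]}
scene cup_carrier [([219.9, 375.3], 0.9)]
scene bottle_carrier [([406.8, 251.8], 0.63)]
scene saddle [([282.4, 212.2], 0.58)]
scene balance_beam [([280.1, 207.4], 0.61)]
top {'intrinsics': [[553.603, 0.0, 321.445], [0.0, 553.603, 234.593], [0.0, 0.0, 1.0]], 'cam_to_world': [[0.027, 0.985, -0.172, 0.305], [-1.0, 0.026, -0.007, -0.011], [-0.002, 0.172, 0.985, 1.25], [0.0, 0.0, 0.0, 1.0]]}
top cup_carrier [([180.2, 256.7], 0.67)]
top bottle_carrier [([466.2, 269.9], 0.97)]
top saddle [([280.8, 211.8], 0.94), ([182.7, 259.3], 0.64)]
top balance_beam [([280.7, 211.5], 0.85)]
cup_carrier [ 0.4622  0.3177 -0.0074] 0.0065
bottle_carrier [ 0.4527 -0.333  -0.0066] 0.003
saddle [0.5252 0.0732 0.2176] 0.0055
balance_beam [0.5259 0.0744 0.2277] 0.0003
{'time_s': 0.5, 'qpos': array([76.55095989, 18.3921238 , -4.01690034, 83.11210253,  1.2963885 ,
       78.54059357, -3.25995112]), 'joint_velocities': array([-0.05968064, -0.07394801, -0.08294377, -0.09368728,  0.08294463,
       -0.02640143, -0.03252849]), 'effort': array([-7.77336732e-05, -4.90607965e+01, -4.02438026e-01, -3.12462330e+01,
       -6.36791554e-02,  3.47125623e-02,  1.16433336e-05]), 'tool_pos': array([ 0.16004037, -0.62997502,  0.18834444]), 'tool_rot': array([1.79999599e+02, 4.05432446e-03, 1.42590211e+01]), 'force': array([ 0.35222528,  0.18020167, -0.41564346]), 'wrist_torque': array([ 0.00327723, -0.00422108,  0.03468328]), 'grip_width': 0.08710286639053065}
```

View images.

View pics/scene0.png

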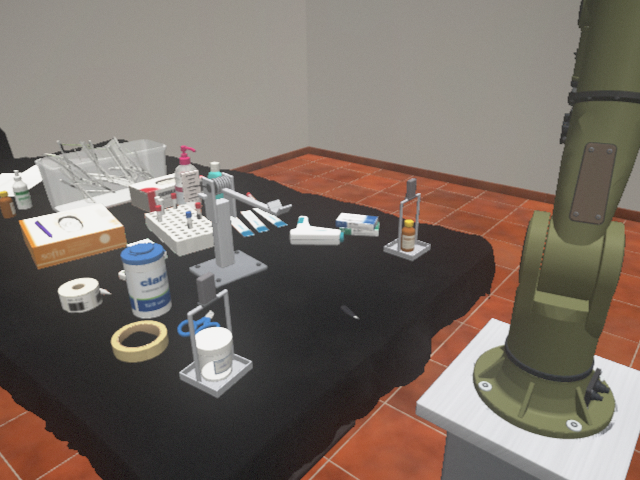

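View pics/top0.png

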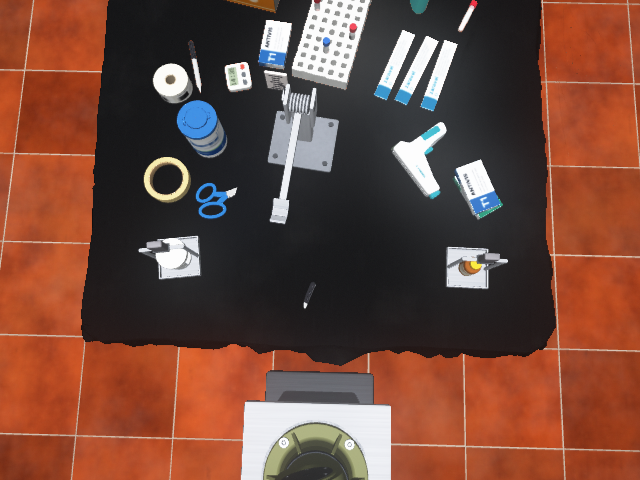

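```bash
python3 - <<'E'
from h import *
for c in("top","scene"):
    P=cloud(c,np.load(c+".npy"));P[np.load(c+".npy")==0]=np.nan
    for n,ctr in(("cup",(.462,.318)),("bot",(.453,-.333))):
        m=(np.hypot(P[...,0]-ctr[0],P[...,1]-ctr[1])<.09)
        for lo,hi in((.19,.215),(.14,.158)):
            s=P[m&(P[...,2]>lo)&(P[...,2]<hi)]
            if len(s)>5:
                b=cv2.minAreaRect(s[:,:2].astype(np.float32)*1000);e=np.linalg.svd(s[:,:2]-s[:,:2].mean(0),full_matrices=False)[2][0]
                print(c,n,lo,len(s),s.mean(0).round(4),np.round(b[0]),np.round(b[1]),"axis yaw",np.degrees(np.arctan2(e[1],e[0])).round(1))
    m=(P[...,2]>.19)&(P[...,2]<.3)&(np.abs(P[...,1]-.05)<.2)&(P[...,0]>.45)&(P[...,0]<.9)
    s=P[m];print(c,"beam",len(s))
    for x in np.arange(.48,.84,.02):
        t=s[(abs(s[:,0]-x)<.01)]
        if len(t)>3: print(round(x,2),len(t),t.mean(0).round(3),"y",t[:,1].min().round(3),t[:,1].max().round(3),"z",t[:,2].min().round(3),t[:,2].max().round(3))
E
```

```text
top cup 0.19 124 [0.4612 0.3175 0.199 ] [462. 319.] [15. 30.] axis yaw 98.1
top cup 0.14 145 [0.4607 0.313  0.1522] [461. 318.] [17. 91.] axis yaw -82.2
top bot 0.19 126 [ 0.4546 -0.3291  0.1991] [ 455. -330.] [14. 30.] axis yaw -90.5
top bot 0.14 132 [ 0.4542 -0.3233  0.1526] [ 454. -329.] [91. 16.] axis yaw 87.8
top beam 2158
0.5 56 [0.506 0.078 0.238] y 0.065 0.093 z 0.231 0.242
0.52 151 [0.52  0.077 0.227] y 0.062 0.093 z 0.22 0.238
0.54 178 [0.539 0.075 0.232] y 0.06 0.089 z 0.221 0.24
0.56 72 [0.561 0.071 0.222] y 0.064 0.079 z 0.216 0.227
0.58 76 [0.58  0.069 0.222] y 0.061 0.076 z 0.214 0.225
0.6 79 [0.6   0.066 0.221] y 0.058 0.074 z 0.214 0.226
0.62 75 [0.62  0.064 0.222] y 0.057 0.072 z 0.217 0.227
0.64 77 [0.64  0.061 0.222] y 0.053 0.069 z 0.212 0.227
0.66 72 [0.66  0.058 0.222] y 0.051 0.066 z 0.214 0.228
0.68 77 [0.68  0.055 0.222] y 0.047 0.063 z 0.213 0.226
0.7 68 [0.7   0.052 0.222] y 0.046 0.06 z 0.215 0.227
0.72 207 [0.724 0.041 0.226] y 0.019 0.068 z 0.192 0.249
0.74 381 [0.739 0.049 0.237] y 0.016 0.078 z 0.192 0.249
0.76 199 [0.758 0.047 0.236] y 0.014 0.085 z 
[... 646 characters left out ...]
 0.219] y 0.072 0.084 z 0.212 0.225
0.58 46 [0.58  0.075 0.22 ] y 0.066 0.08 z 0.211 0.224
0.6 44 [0.6   0.073 0.22 ] y 0.064 0.079 z 0.211 0.224
0.62 40 [0.62 0.07 0.22] y 0.062 0.076 z 0.212 0.224
0.64 41 [0.64  0.067 0.22 ] y 0.058 0.072 z 0.213 0.224
0.66 39 [0.66  0.065 0.219] y 0.055 0.071 z 0.211 0.224
0.68 39 [0.681 0.061 0.22 ] y 0.053 0.067 z 0.213 0.224
0.7 36 [0.701 0.059 0.22 ] y 0.048 0.065 z 0.214 0.225
0.72 233 [0.725 0.049 0.227] y 0.021 0.082 z 0.19 0.246
0.74 266 [0.737 0.066 0.226] y 0.021 0.082 z 0.19 0.246
0.76 140 [0.76  0.072 0.219] y 0.017 0.088 z 0.19 0.246
0.78 511 [0.785 0.096 0.228] y 0.07 0.119 z 0.191 0.262
0.8 28 [0.791 0.112 0.227] y 0.096 0.118 z 0.196 0.261
```

```bash
cat >> h.py <<'E'
def rows(wps,o=None,p=None,yaw=None):
    """world waypoints (x,y,z,yaw) -> tool shifts from the current pose"""
    o=get_obs();p=o["tool_pos"] if p is None else np.array(p);y0=o["tool_rot"][2] if yaw is None else yaw
    a=np.radians(y0);X=np.array([np.cos(a),np.sin(a),0]);Y=np.array([np.sin(a),-np.cos(a),0])
    for w in wps:
        d=np.array(w[:3])-p;dy=(w[3]-y0+180)%360-180
        print("%.3f %.3f %.3f %.1f"%(d@X,d@Y,-d[2],dy))
E
python3 - <<'E'
from h import *
n=32
p=get_obs()["tool_pos"];yaw=get_obs()["tool_rot"][2]
W=[]
for i in range(1,n+1):
    s=i/n;az=np.radians(-75.75+s*(34.9+75.75));r=.65+s*(.56-.65);z=min(.34,.19+i*.03)
    W.append((r*np.cos(az),r*np.sin(az),z,14.26+s*(97-14.26)))
for k in range(0,n,8):
    q=W[k-1] if k else (*p,yaw)
    print(k);rows(W[k:k+8],p=q[:3],yaw=q[3])
E
```

```text
0
0.039 -0.004 -0.032 2.6
0.078 -0.010 -0.062 5.2
0.115 -0.019 -0.092 7.8
0.153 -0.030 -0.122 10.3
0.189 -0.043 -0.152 12.9
0.224 -0.058 -0.152 15.5
0.258 -0.075 -0.152 18.1
0.291 -0.094 -0.152 20.7
8
0.037 -0.008 -0.000 2.6
0.073 -0.019 -0.000 5.2
0.108 -0.032 -0.000 7.8
0.143 -0.047 -0.000 10.3
0.176 -0.064 -0.000 12.9
0.208 -0.082 -0.000 15.5
0.238 -0.103 -0.000 18.1
0.268 -0.125 -0.000 20.7
16
0.034 -0.013 -0.000 2.6
0.068 -0.027 -0.000 5.2
0.100 -0.044 -0.000 7.8
0.131 -0.062 -0.000 10.3
0.161 -0.082 -0.000 12.9
0.189 -0.104 -0.000 15.5
0.216 -0.127 -0.000 18.1
0.241 -0.152 -0.000 20.7
24
0.031 -0.016 -0.000 2.6
0.061 -0.034 -0.000 5.2
0.090 -0.054 -0.000 7.8
0.118 -0.075 -0.000 10.3
0.144 -0.097 -0.000 12.9
0.168 -0.122 -0.000 15.5
0.191 -0.147 -0.000 18.1
0.212 -0.174 -0.000 20.7
```

>>> drive_tool(moves="0.039 -0.004 -0.032 2.6 1; 0.078 -0.010 -0.062 5.2 1; 0.115 -0.019 -0.092 7.8 1; 0.153 -0.030 -0.122 10.3 1; 0.189 -0.043 -0.152 12.9 1; 0.224 -0.058 -0.152 15.5 1; 0.258 -0.075 -0.152 18.1 1; 0.291 -0.094 -0.152 20.7 1")

```text
time_s: 1.3
tool_pos: [0.4202, -0.4663, 0.3406]
tool_rot: [180.0, -0.0, -6.6]
force: [0.3, -0.7, -0.5]
grip_width: 0.0871
```

>>> drive_tool(moves="0.037 -0.008 0 2.6 1; 0.073 -0.019 0 5.2 1; 0.108 -0.032 0 7.8 1; 0.143 -0.047 0 10.3 1; 0.176 -0.064 0 12.9 1; 0.208 -0.082 0 15.5 1; 0.238 -0.103 0 18.1 1; 0.268 -0.125 0 20.7 1")

```text
time_s: 2.1
tool_pos: [0.7003, -0.3727, 0.3402]
tool_rot: [180.0, -0.0, -27.3]
force: [-0.7, -1.2, 0.4]
grip_width: 0.0871
```

>>> drive_tool(moves="0.034 -0.013 0 2.6 1; 0.068 -0.027 0 5.2 1; 0.100 -0.044 0 7.8 1; 0.131 -0.062 0 10.3 1; 0.161 -0.082 0 12.9 1; 0.189 -0.104 0 15.5 1; 0.216 -0.127 0 18.1 1; 0.241 -0.152 0 20.7 1")

```text
time_s: 2.9
tool_pos: [0.7999, -0.3397, 0.3168]
tool_rot: [-179.7, -1.2, -46.0]
force: [-0.0, 1.0, 0.5]
grip_width: 0.0872
```

```bash
cat >> h.py <<'E'
from scipy.spatial.transform import Rotation as R
def wray(o,uv):
    c=calibration("wrist");K=np.array(c["intrinsics"]);T=np.array(c["T_tool_cam"])
    a=np.array([(uv[0]-K[0,2])/K[0,0],(uv[1]-K[1,2])/K[1,1]]);t=np.linalg.norm(a)
    a=a/max(t,1e-9)*np.sin(t)
    d=T[:3,:3]@np.array([a[0],-a[1],-np.cos(t)])
    M=R.from_euler("xyz",o["tool_rot"],degrees=True).as_matrix()
    return o["tool_pos"]+M@T[:3,3],M@d
E
python3 - <<'E'
from h import *
o=get_obs();print(o["time_s"],o["tool_pos"],o["tool_rot"],o["qpos"].round(1))
print(calibration("wrist"))
im,d=read_camera("wrist");cv2.imwrite("pics/w1.png",im[...,::-1])
for n in("saddle","cup_carrier"):
    for x in pinpoint("wrist",n)[:2]:
        c,r=wray(o,x["uv"]);z=.225 if n=="saddle" else 0
        print(n,x,(c+r*(z-c[2])/r[2]).round(4))
E
```

```text
2.9 [ 0.79985225 -0.3397045   0.31682747] [-179.69637032   -1.24608615  -45.95399261] [  23.7   60.3  -74.8    3.5   73.2  117.5 -116. ]
{'intrinsics': array([[371.64829954,   0.        , 323.28336461],
       [  0.        , 371.64829954, 237.56352991],
       [  0.        ,   0.        ,   1.        ]]), 'T_tool_cam': array([[ 6.14597833e-04,  9.64070782e-01,  2.65644782e-01,
         7.23574996e-02],
       [ 9.99999589e-01, -4.15497601e-04, -8.05694292e-04,
         8.82813654e-04],
       [-6.66371556e-04,  2.65645168e-01, -9.64070641e-01,
        -1.96479500e-01],
       [ 0.00000000e+00,  0.00000000e+00,  0.00000000e+00,
         1.00000000e+00]])}
```

>>> drive_tool(moves="-0.029 0.0155 -0.003 -8 1; -0.058 0.031 -0.006 -16 1; -0.087 0.0465 -0.01 -24 1; -0.116 0.062 -0.012 -32 1; -0.145 0.0775 -0.015 -40 1; -0.174 0.093 -0.018 -48 1; -0.203 0.1085 -0.02 -56 1; -0.231 0.124 -0.02 -64 1")

```text
time_s: 3.85
tool_pos: [0.5457, -0.264, 0.3284]
tool_rot: [179.4, -0.6, 14.9]
force: [-0.2, -0.5, 1.6]
grip_width: 0.0871
```

```bash
sed -i 's/%.1f"%(d@X,d@Y,-d\[2\],dy)/%.1f"%(d@X,d@Y,-d[2],-dy)/' h.py
python3 - <<'E'
from h import *
o=get_obs();print(o["time_s"],o["tool_pos"].round(4),o["tool_rot"].round(2),o["qpos"].round(1))
E
```

```text
3.85 [ 0.5457 -0.264   0.3284] [179.36  -0.59  14.92] [ 76.7  27.1 -77.6  75.   27.1  97.1 -70.6]
```

```bash
python3 - <<'E'
from h import *
W=[]
for i in range(1,9):
    s=i/8;az=np.radians(-25.8+s*14);r=.606-.02*s
    W.append((r*np.cos(az),r*np.sin(az),.34,14.9+6.5*i))
rows(W)
E
```

```text
0.010 -0.016 -0.012 -6.5
0.019 -0.032 -0.012 -13.0
0.028 -0.048 -0.012 -19.5
0.036 -0.065 -0.012 -26.0
0.044 -0.081 -0.012 -32.5
0.051 -0.098 -0.012 -39.0
0.058 -0.115 -0.012 -45.5
0.064 -0.132 -0.012 -52.0
```

>>> drive_tool(moves="0.010 -0.016 -0.003 -6.5 1; 0.019 -0.032 -0.006 -13 1; 0.028 -0.048 -0.009 -19.5 1; 0.036 -0.065 -0.012 -26 1; 0.044 -0.081 -0.012 -32.5 1; 0.051 -0.098 -0.012 -39 1; 0.058 -0.115 -0.012 -45.5 1; 0.064 -0.132 -0.012 -52 1")

```text
time_s: 4.65
tool_pos: [0.5754, -0.1196, 0.3398]
tool_rot: [179.1, 0.2, 66.9]
force: [0.6, 0.2, -0.4]
grip_width: 0.0877
```

```bash
python3 - <<'E'
from h import *
o=get_obs();print(o["time_s"],o["tool_pos"].round(4),o["tool_rot"].round(2),o["qpos"].round(1))
im,d=read_camera("scene");cv2.imwrite("pics/s2.png",im[...,::-1])
E
```

```text
4.65 [ 0.5754 -0.1196  0.3398] [179.09   0.21  66.85] [ 65.2  23.7 -77.6  76.2  24.   97.  -31.1]
```

View pics/s2.png

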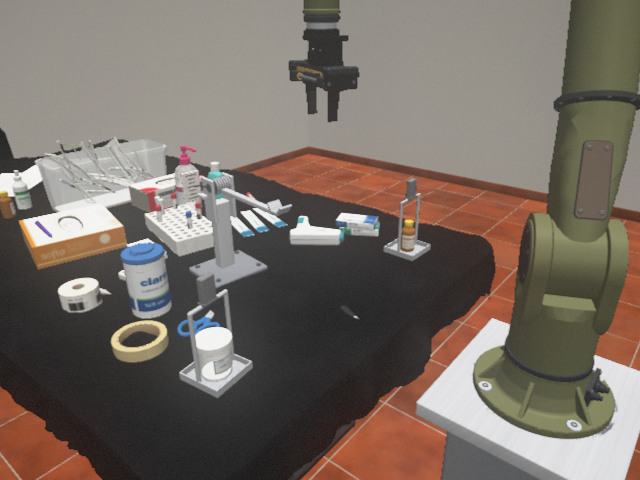

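```bash
python3 - <<'E'
from h import *
o=get_obs();W=[]
for i in range(1,17):
    s=i/16;az=np.radians(-11.7+s*46.6);r=.588-.028*s
    W.append((r*np.cos(az),r*np.sin(az),.34-.02*max(0,s*2-1),66.9+30.1*s))
rows(W[:8]);print();rows(W[8:],p=W[7][:3],yaw=W[7][3])
E
```

```text
0.025 -0.006 0.000 -1.4
0.053 -0.016 0.000 -3.3
0.081 -0.027 0.000 -5.1
0.108 -0.039 0.000 -7.0
0.134 -0.053 0.000 -8.9
0.160 -0.067 0.000 -10.8
0.184 -0.083 0.000 -12.7
0.208 -0.101 0.000 -14.5

0.027 -0.012 0.003 -1.9
0.052 -0.026 0.005 -3.8
0.077 -0.040 0.008 -5.6
0.102 -0.056 0.010 -7.5
0.125 -0.073 0.013 -9.4
0.147 -0.091 0.015 -11.3
0.168 -0.110 0.018 -13.2
0.189 -0.131 0.020 -15.1
```

>>> drive_tool(moves="0.025 -0.006 0 -1.4 1; 0.053 -0.016 0 -3.3 1; 0.081 -0.027 0 -5.1 1; 0.108 -0.039 0 -7 1; 0.134 -0.053 0 -8.9 1; 0.160 -0.067 0 -10.8 1; 0.184 -0.083 0 -12.7 1; 0.208 -0.101 0 -14.5 1")

```text
time_s: 5.5
tool_pos: [0.5651, 0.1116, 0.3372]
tool_rot: [179.1, 0.5, 81.1]
force: [0.4, -0.3, 0.4]
grip_width: 0.0869
```

>>> drive_tool(moves="0.027 -0.012 0.003 -1.9 1; 0.052 -0.026 0.005 -3.8 1; 0.077 -0.040 0.008 -5.6 1; 0.102 -0.056 0.010 -7.5 1; 0.125 -0.073 0.013 -9.4 1; 0.147 -0.091 0.015 -11.3 1; 0.168 -0.110 0.018 -13.2 1; 0.189 -0.131 0.020 -15.1 1")

```text
time_s: 6.3
tool_pos: [0.4648, 0.3178, 0.3129]
tool_rot: [179.3, 0.8, 96.1]
force: [1.1, 0.3, -0.2]
grip_width: 0.0869
```

```bash
python3 - <<'E'
from h import *
o=get_obs();print(o["time_s"],o["tool_pos"].round(4),o["tool_rot"].round(2),o["qpos"].round(1))
im,d=read_camera("wrist");cv2.imwrite("pics/w2.png",im[...,::-1]);np.save("w2.npy",d)
K=calibration("wrist")["intrinsics"];
v,u=np.nonzero(d>0)
P=[]
for a,b in zip(u[::1],v[::1]):
    c,r=wray(o,(a,b));P.append(c+r*0) if 0 else None
# vectorised
T=np.array(calibration("wrist")["T_tool_cam"]);a=np.stack([(u-K[0,2])/K[0,0],(v-K[1,2])/K[1,1]],1);t=np.linalg.norm(a,axis=1)
dd=d[v,u];xy=a/t[:,None]*np.tan(t)[:,None]*dd[:,None]
C=np.stack([xy[:,0],-xy[:,1],-dd],1)
M=R.from_euler("xyz",o["tool_rot"],degrees=True).as_matrix()
W=(C@T[:3,:3].T+T[:3,3])@M.T+o["tool_pos"]
for n,ctr in (("tab",(.46,.32)),):
    m=np.hypot(W[:,0]-ctr[0],W[:,1]-ctr[1])<.07
    for lo,hi in((.185,.215),(.14,.16)):
        s=W[m&(W[:,2]>lo)&(W[:,2]<hi)];print(n,lo,len(s))
        if len(s)>10:
            e=np.linalg.svd(s[:,:2]-s[:,:2].mean(0),full_matrices=False)[2][0]
            print(np.median(s,0).round(4),cv2.minAreaRect((s[:,:2]*1000).astype(np.float32)),np.degrees(np.arctan2(e[1],e[0])))
for n in("saddle","cup_carrier"):
    for x in pinpoint("wrist",n)[:2]:
        c,r=wray(o,x["uv"]);z=.225 if n=="saddle" else 0
        print(n,x,(c+r*(z-c[2])/r[2]).round(4))
E
```

```text
6.3 [0.4648 0.3178 0.3129] [179.28   0.83  96.15] [ 23.   19.2 -76.8  82.2  19.8  93.2 -45.8]Traceback (most recent call last):
  File "<stdin>", line 8, in <module>
  File "h.py", line 26, in wray
    c=calibration("wrist");K=np.array(c["intrinsics"]);T=np.array(c["T_tool_cam"])
ValueError: time passes only in moves, steps and waits
```

View pics/w2.png

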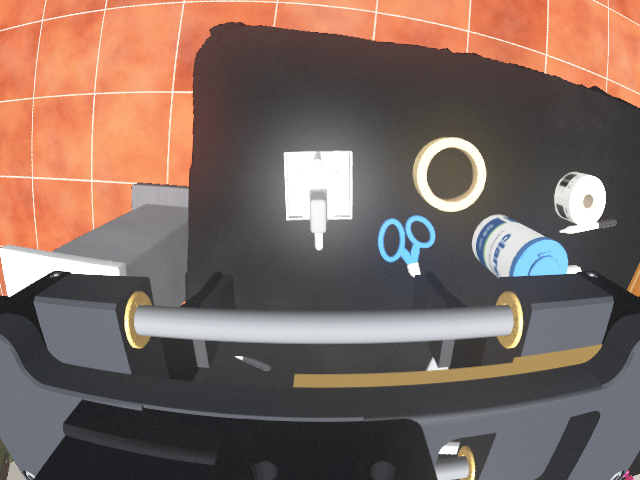

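```bash
cat >> h.py <<'E'
def wcloud(o,d):
    c=calibration("wrist");K=np.array(c["intrinsics"]);T=np.array(c["T_tool_cam"])
    v,u=np.nonzero(d>0);a=np.stack([(u-K[0,2])/K[0,0],(v-K[1,2])/K[1,1]],1);t=np.linalg.norm(a,axis=1)+1e-9
    k=t<1.3;a,t,dd=a[k],t[k],d[v,u][k]
    xy=a/t[:,None]*np.tan(t)[:,None]*dd[:,None]
    C=np.stack([xy[:,0],-xy[:,1],-dd],1)
    M=R.from_euler("xyz",o["tool_rot"],degrees=True).as_matrix()
    return (C@T[:3,:3].T+T[:3,3])@M.T+o["tool_pos"]
E
python3 - <<'E'
from h import *
o=get_obs();print(o["time_s"],o["tool_pos"].round(4),o["tool_rot"].round(2))
W=wcloud(o,np.load("w2.npy"))
m=np.hypot(W[:,0]-.46,W[:,1]-.32)<.07
for lo,hi in((.185,.215),(.14,.16),(-.02,.03)):
    s=W[m&(W[:,2]>lo)&(W[:,2]<hi)];print(lo,len(s))
    if len(s)>10:
        e=np.linalg.svd(s[:,:2]-s[:,:2].mean(0),full_matrices=False)[2][0]
        print(np.median(s,0).round(4),cv2.minAreaRect((s[:,:2]*1000).astype(np.float32)),np.degrees(np.arctan2(e[1],e[0])))
read_camera("wrist")
for n in("saddle","cup_carrier"):
    for x in pinpoint("wrist",n)[:2]:
        c,r=wray(o,x["uv"]);z=.225 if n=="saddle" else 0
        print(n,x,(c+r*(z-c[2])/r[2]).round(4))
E
```

```text
6.35 [0.4597 0.3229 0.313 ] [179.35   0.7   96.72]
0.185 586
[0.4547 0.3278 0.2   ] ((454.8097229003906, 326.29705810546875), (14.014540672302246, 30.76621437072754), 8.439070701599121) -81.89035313333167
0.14 517
[0.4532 0.3428 0.1529] ((454.6831970214844, 326.87164306640625), (17.98515510559082, 91.0265121459961), 8.207587242126465) -82.3198903683012
-0.02 5046
[0.4676 0.3324 0.002 ] ((459.7096252441406, 319.8233337402344), (139.1351318359375, 138.0963592529297), 6.639209747314453) -2.407291650230218
cup_carrier {'uv': [322.4, 189.4], 'conf': 0.84} [0.4616 0.3194 0.    ]
```

```bash
cat >> h.py <<'E'
def tgt(x,y,z,yaw):
    o=get_obs();M=R.from_euler("xyz",o["tool_rot"],degrees=True).as_matrix()
    print(o["time_s"],o["tool_pos"].round(4),o["tool_rot"].round(2),o["force"].round(2),"->",(M.T@(np.array([x,y,z])-o["tool_pos"])).round(4),"turn",round(-((yaw-o["tool_rot"][2]+180)%360-180),1))
E
python3 -c "
from h import *
tgt(.460,.3212,.168,97.8)"
```

```text
6.5 [0.4646 0.3182 0.3136] [179.17   0.88  96.32] [ 0.3  -0.61  0.59] -> [ 0.0057 -0.0063  0.1454] turn -1.5
```

>>> drive_tool(moves="0 0 0.005 0 1; 0 0 0.01 0 1; 0 0 0.015 0 1; 0 0 0.02 0 1; 0 0 0.02 0 1; 0 0 0.02 0 1; 0 0 0.02 0 1; 0 0 0.02 0 1")

```text
time_s: 7.3
tool_pos: [0.4634, 0.3209, 0.2947]
tool_rot: [179.0, 0.8, 96.7]
force: [0.1, -0.5, -0.4]
grip_width: 0.0875
```

```bash
python3 - <<'E'
from h import *
for i in range(4):
    o=get_obs();print(o["time_s"],o["tool_pos"].round(4),o["tool_rot"].round(2),o["qpos"].round(2),o["joint_velocities"].round(1))
    im,d=read_camera("wrist")
W=wcloud(o,d)
m=np.hypot(W[:,0]-.46,W[:,1]-.32)<.07
s=W[m&(W[:,2]>.185)&(W[:,2]<.215)]
print(len(s));e=np.linalg.svd(s[:,:2]-s[:,:2].mean(0),full_matrices=False)[2][0]
print(cv2.minAreaRect((s[:,:2]*1000).astype(np.float32)),np.degrees(np.arctan2(e[1],e[0])))
tgt(.460,.3212,.168,97.8)
E
```

```text
7.3 [0.4634 0.3209 0.2947] [179.02   0.8   96.72] [ 23.41  19.48 -77.29  84.31  20.25  91.06 -45.98] [-0.  -0.   0.1 -0.   0.   0.   0. ]
7.35 [0.4634 0.3209 0.2947] [179.02   0.8   96.72] [ 23.41  19.48 -77.28  84.32  20.25  91.06 -45.98] [ 0.  -0.1  0.1  0.   0.   0.   0. ]
7.4 [0.4634 0.3209 0.2947] [179.02   0.81  96.72] [ 23.41  19.48 -77.28  84.32  20.25  91.06 -45.98] [ 0.   0.   0.1  0.   0.1 -0.   0.1]
7.45 [0.4634 0.3209 0.2946] [179.03   0.8   96.72] [ 23.41  19.48 -77.28  84.32  20.25  91.06 -45.98] [-0.   0.  -0.   0.   0.  -0.1 -0.1]
665
((460.2040100097656, 320.6172180175781), (13.986350059509277, 30.951854705810547), 6.587569236755371) -83.01550315795575
7.5 [0.4634 0.3208 0.2946] [179.03   0.81  96.71] [-0.02 -0.72 -0.01] -> [ 0.0025 -0.0055  0.1265] turn -1.1
```

>>> drive_tool(moves="0.002 -0.0055 0.02 0 1; 0.002 -0.0055 0.045 0 1; 0.002 -0.0055 0.07 0 1; 0.002 -0.0055 0.09 0 1; 0.002 -0.0055 0.108 0 1; 0.002 -0.0055 0.12 0 1; 0.002 -0.0055 0.1265 0 1; 0.002 -0.0055 0.1265 0 1")

```text
time_s: 8.3
tool_pos: [0.4598, 0.3204, 0.1675]
tool_rot: [179.1, 0.8, 96.7]
force: [-0.3, 0.1, 1.1]
grip_width: 0.0867
```

>>> drive_tool(moves="0 0 0 0 0.3; 0 0 0 0 -0.2; 0 0 0 0 -0.5; 0 0 0 0 -0.7; 0 0 0 0 -0.9; 0 0 0 0 -1; 0 0 0 0 -1; 0 0 0 0 -1", grip_force=30)

```text
time_s: 9.1
tool_pos: [0.46, 0.3205, 0.1679]
tool_rot: [179.0, 0.8, 96.7]
force: [0.1, 0.7, 0.8]
grip_width: 0.0308
```

```bash
python3 -c "
from h import *
tgt(.460,.3212,.168,97.8);print(get_obs()['grip_width'],get_obs()['qpos'].round(1))"
```

```text
9.1 [0.46   0.3205 0.1679] [179.04   0.81  96.71] [0.14 0.72 0.81] -> [ 0.0007  0.0001 -0.0001] turn -1.1
0.03076859101903554 [ 22.1  22.7 -74.2  96.4  23.6  78.  -49.2]
```

>>> drive_tool(moves="0 0 0 0 -1; 0 0 0 0 -1; 0 0 0 0 -1; 0 0 0 0 -1; 0 0 0 0 -1; 0 0 0 0 -1; 0 0 0 0 -1; 0 0 0 0 -1", grip_force=35)

```text
time_s: 9.9
tool_pos: [0.46, 0.3206, 0.1679]
tool_rot: [179.0, 0.8, 96.7]
force: [-1.4, -0.6, -0.2]
grip_width: 0.0006
```

```bash
python3 - <<'E'
from h import *
im,d=read_camera("wrist");im2,_=read_camera("scene")
o=get_obs();W=wcloud(o,d)
m=np.hypot(W[:,0]-.46,W[:,1]-.32)<.09
for lo,hi in((.185,.215),(.14,.16)):
    s=W[m&(W[:,2]>lo)&(W[:,2]<hi)]
    if len(s)>5: print(lo,len(s),cv2.minAreaRect((s[:,:2]*1000).astype(np.float32)))
cv2.imwrite("pics/c3.png",np.hstack([cv2.resize(im,(400,300)),im2[150:450,100:500]])[...,::-1])
E
```

```text
0.185 1042 ((456.8961486816406, 332.5599060058594), (18.32061195373535, 7.5958333015441895), 12.225848197937012)
0.14 1062 ((457.9399108886719, 339.3008117675781), (17.246627807617188, 54.89985656738281), 6.150805950164795)
```

View pics/c3.png

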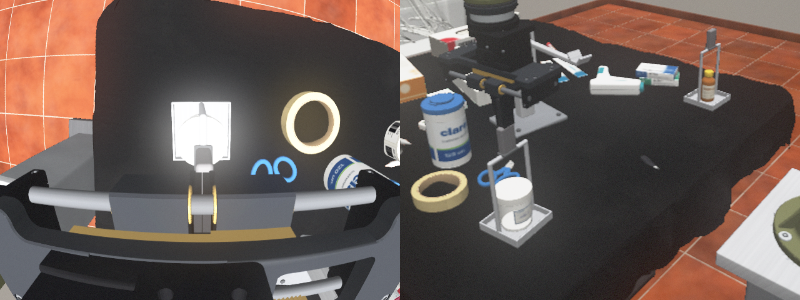

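```bash
python3 - <<'E'
from h import *
o=get_obs();print(o['grip_width'],o['force'])
im,d=read_camera("wrist");im2,d2=read_camera("scene");im3,_=read_camera("top")
a=cv2.resize(im[200:380,240:400],(400,450));b=cv2.resize(im2[210:390,150:310],(400,450))
cv2.imwrite("pics/c4.png",np.hstack([a,b])[...,::-1])
print(np.round(d[200:330:8,324],3),np.round(d[200:330:8,310],3))
E
```

```text
0.00043130146316675764 [ 0.13872819 -0.5339958  -0.75028803]
[0.213 0.214 0.215 0.217 0.219 0.209 0.195 0.182 0.176 0.174 0.168 0.16
 0.151 0.152 0.087 0.084 0.084] [0.287 0.289 0.291 0.293 0.295 0.219 0.219 0.221 0.222 0.223 0.163 0.155
 0.148 0.144 0.086 0.084 0.083]
```

View pics/c4.png

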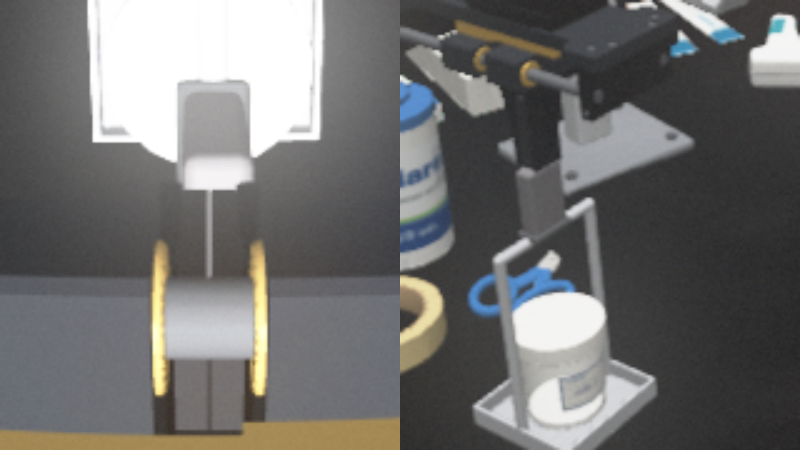

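```bash
python3 - <<'E'
from h import *
for c in("scene","top"):
    im,d=read_camera(c);P=cloud(c,d)
    m=(np.hypot(P[...,0]-.46,P[...,1]-.32)<.05)&(P[...,2]>.15)&(P[...,2]<.27)&(d>0)
    s=P[m];g=im[m].mean(1)
    for z in np.arange(.15,.27,.01):
        t=(s[:,2]>=z)&(s[:,2]<z+.01)
        if t.sum()>3:print(c,round(z,2),t.sum(),s[t].min(0).round(3),s[t].max(0).round(3),"grey",g[t].mean().round())
o=get_obs();_,d=read_camera("wrist");W=wcloud(o,d)
m=(np.hypot(W[:,0]-.46,W[:,1]-.32)<.05)&(W[:,2]>.15)
for z in np.arange(.15,.27,.01):
    t=W[m&(W[:,2]>=z)&(W[:,2]<z+.01)]
    if len(t)>3:print("w",round(z,2),len(t),t.min(0).round(3),t.max(0).round(3))
E
```

```text
scene 0.15 214 [0.448 0.279 0.15 ] [0.466 0.367 0.16 ] grey 142.0
scene 0.16 95 [0.45  0.307 0.16 ] [0.464 0.338 0.17 ] grey 91.0
scene 0.17 98 [0.45  0.305 0.17 ] [0.463 0.338 0.18 ] grey 93.0
scene 0.18 100 [0.45  0.309 0.18 ] [0.463 0.338 0.19 ] grey 93.0
scene 0.19 103 [0.45  0.307 0.19 ] [0.465 0.338 0.2  ] grey 101.0
scene 0.2 87 [0.446 0.309 0.2  ] [0.465 0.338 0.21 ] grey 72.0
scene 0.21 95 [0.446 0.309 0.21 ] [0.466 0.334 0.22 ] grey 52.0
scene 0.22 99 [0.446 0.31  0.22 ] [0.466 0.334 0.23 ] grey 52.0
scene 0.23 104 [0.443 0.312 0.23 ] [0.467 0.335 0.24 ] grey 47.0
scene 0.24 122 [0.441 0.309 0.24 ] [0.47  0.335 0.25 ] grey 48.0
scene 0.25 112 [0.438 0.31  0.25 ] [0.47  0.336 0.26 ] grey 48.0
scene 0.26 21 [0.427 0.307 0.26 ] [0.445 0.335 0.27 ] grey 50.0
top 0.15 43 [0.461 0.274 0.15 ] [0.472 0.305 0.157] grey 230.0
w 0.15 1025 [0.45  0.311 0.15 ] [0.468 0.367 0.16 ]
w 0.16 126 [0.452 0.333 0.16 ] [0.465 0.337 0.17 ]
w 0.17 132 [0.452 0.331 0.17 ] [0.465 0.337 0.18 ]
w 0.18 175 [0.452 0.332 0.18 ] [0.465 0.337 0.19 ]
w 0.19 400 [0.452 0.328 0.19 ] [0.466 0.337 0.2  ]
w 0.2 366 [0.448 0.329 0.2  ] [0.466 0.335 0.21 ]
w 0.21 362 [0.448 0.329 0.21 ] [0.466 0.333 0.22 ]
w 0.22 427 [0.449 0.324 0.22 ] [0.465 0.333 0.23 ]
w 0.23 274 [0.45 0.33 0.23] [0.463 0.333 0.24 ]
w 0.24 12 [0.45  0.316 0.24 ] [0.462 0.333 0.25 ]
w 0.25 779 [0.452 0.311 0.25 ] [0.464 0.327 0.258]
w 0.26 62 [0.451 0.321 0.262] [0.462 0.332 0.27 ]
w 0.27 1050 [0.425 0.326 0.27 ] [0.485 0.363 0.28 ]
```

```bash
python3 - <<'E'
from h import *
I={"tool_pos":np.zeros(3),"tool_rot":np.zeros(3)}
o=get_obs();im,d=read_camera("wrist");print(o["grip_width"])
for n,D in(("open",np.load("w2.npy")),("closed",d)):
    W=wcloud(I,D)
    for z in np.arange(-.09,.02,.01):
        t=W[(W[:,2]>=z)&(W[:,2]<z+.01)&(abs(W[:,1])<.075)&(abs(W[:,0])<.03)]
        if len(t)>3:print(n,round(z,2),len(t),t.min(0).round(3),t.max(0).round(3))
E
```

```text
0.0004034741163784835
open -0.09 1260 [-0.012 -0.05  -0.09 ] [ 0.006  0.048 -0.08 ]
open -0.08 399 [-0.01  -0.056 -0.08 ] [ 0.012  0.054 -0.07 ]
open -0.07 652 [-0.01  -0.057 -0.07 ] [ 0.012  0.054 -0.06 ]
open -0.06 675 [-0.    -0.054 -0.06 ] [ 0.012  0.053 -0.05 ]
open -0.05 644 [-0.005 -0.054 -0.05 ] [ 0.011  0.051 -0.04 ]
open -0.04 372 [-0.008 -0.054 -0.04 ] [ 0.011  0.051 -0.033]
closed -0.09 771 [-0.011 -0.006 -0.09 ] [ 0.005  0.004 -0.082]
closed -0.08 45 [ 0.009 -0.007 -0.074] [ 0.012  0.005 -0.07 ]
closed -0.07 327 [ 0.006 -0.008 -0.07 ] [ 0.012  0.007 -0.06 ]
closed -0.06 410 [ 0.003 -0.009 -0.06 ] [ 0.012  0.007 -0.05 ]
closed -0.05 358 [ 0.009 -0.01  -0.05 ] [ 0.011  0.008 -0.04 ]
closed -0.04 541 [ 0.008 -0.01  -0.04 ] [ 0.016  0.008 -0.03 ]
closed -0.03 197 [ 0.008 -0.006 -0.03 ] [ 0.015  0.008 -0.02 ]
closed -0.02 169 [ 0.012 -0.006 -0.02 ] [ 0.016  0.007 -0.01 ]
closed -0.01 127 [ 0.012 -0.007 -0.01 ] [ 0.016  0.007 -0.   ]
closed -0.0 124 [ 0.012 -0.006  0.   ] [0.016 0.007 0.01 ]
closed 0.01 630 [-0.008 -0.009  0.01 ] [0.03  0.008 0.018]
```

>>> drive_tool(moves="0 0 -0.004 0 1; 0 0 -0.004 0 1; 0 0 -0.004 0 1; 0 0 -0.004 0 1; 0 0 -0.004 0 1; 0 0 -0.004 0 1; 0 0 -0.004 0 1; 0 0 -0.004 0 1")

```text
time_s: 11.15
tool_pos: [0.4599, 0.3206, 0.1719]
tool_rot: [179.0, 0.8, 96.7]
force: [0.7, -0.0, -0.7]
grip_width: 0.0567
```

>>> drive_tool(moves="0 0 0.004 0 0.3; 0 0 0.010 0 0.3; 0 0 0.016 0 0.3; 0 0 0.022 0 0.3; 0 0 0.028 0 0.2; 0 0 0.034 0 0; 0 0 0.037 0 -0.2; 0 0 0.037 0 -0.4")

```text
time_s: 11.95
tool_pos: [0.4604, 0.3199, 0.1343]
tool_rot: [179.1, 0.8, 96.7]
force: [0.7, 0.7, 0.6]
grip_width: 0.0356
```

>>> drive_tool(moves="0 0 0 0 -1; 0 0 0 0 -1; 0 0 0 0 -1; 0 0 0 0 -1; 0 0 0 0 -1; 0 0 0 0 -1; 0 0 0 0 -1; 0 0 0 0 -1", grip_force=35)

```text
time_s: 12.75
tool_pos: [0.4609, 0.3203, 0.1353]
tool_rot: [179.0, 0.8, 96.7]
force: [1.5, 0.3, 5.2]
grip_width: 0.0136
```

>>> drive_tool(moves="0 0 -0.008 0 -1; 0 0 -0.022 0 -1; 0 0 -0.04 0 -1; 0 0 -0.06 0 -1; 0 0 -0.08 0 -1; 0 0 -0.096 0 -1; 0 0 -0.106 0 -1; 0 0 -0.106 0 -1")

```text
time_s: 13.55
tool_pos: [0.4592, 0.3222, 0.2425]
tool_rot: [178.9, 0.8, 96.7]
force: [-0.5, 0.5, -4.9]
grip_width: 0.0139
```

```bash
python3 - <<'E'
from h import *
o=get_obs();print(o["time_s"],o["tool_pos"].round(4),o["tool_rot"].round(2),o["force"].round(2),o["wrist_torque"].round(2),o["grip_width"],o["qpos"].round(1))
for c in("top","scene"):
    im,d=read_camera(c);P=cloud(c,d)
    # trough: side walls' tops (z>.233) and arm line
    m=(d>0)&(P[...,0]>.48)&(P[...,0]<.57)&(abs(P[...,1]-.077)<.035)&(P[...,2]>.2)&(P[...,2]<.26)
    s=P[m];print(c,"trough",cv2.minAreaRect((s[:,:2]*1000).astype(np.float32)),s[:,2].max().round(4))
    m=(d>0)&(P[...,0]>.57)&(P[...,0]<.7)&(abs(P[...,1]-.065)<.03)&(P[...,2]>.2)&(P[...,2]<.24)
    s=P[m];f=np.polyfit(s[:,0],s[:,1],1);print("slope",np.degrees(np.arctan(f[0])),"y at .522",np.polyval(f,.522))
    x=pinpoint(c,"saddle")
    for q in x[:2]:
        a,r=ray(c,q["uv"]);print(q,(a+r*(.225-a[2])/r[2]).round(4))
# path: lateral
W=[(.46+s*.006,.32-s*.235,.241,96.7-s*14.5) for s in np.arange(1,17)/16]
rows(W[:8]);print();rows(W[8:],p=W[7][:3],yaw=W[7][3])
E
```

```text
13.55 [0.4592 0.3222 0.2425] [178.9    0.76  96.7 ] [-0.46  0.5  -4.88] [-0.04 -0.06 -0.09] 0.013900565357815394 [ 23.1  18.9 -75.   90.1  19.6  84.9 -46.1]
top trough ((536.5275268554688, 75.18353271484375), (29.8780517578125, 67.85636901855469), 82.798095703125) 0.2434
slope -7.708429834276055 y at .522 0.07658834836692904
{'uv': [279.3, 209.7], 'conf': 0.67} [0.5298 0.0773 0.225 ]
scene trough ((534.1988525390625, 78.74551391601562), (31.638864517211914, 69.43059539794922), 81.63233184814453) 0.2413
slope -7.374977549039437 y at .522 0.08333164099004252
{'uv': [281.3, 210.3], 'conf': 0.6} [0.5178 0.0798 0.225 ]
-0.016 0.000 -0.001 0.9
-0.030 -0.001 -0.001 1.8
-0.045 -0.002 -0.001 2.7
-0.060 -0.004 -0.001 3.6
-0.074 -0.005 -0.001 4.5
-0.089 -0.006 -0.001 5.4
-0.103 -0.008 -0.001 6.4
-0.118 -0.009 -0.001 7.3

-0.015 0.001 -0.000 0.9
-0.029 0.001 -0.000 1.8
-0.044 0.002 -0.000 2.7
-0.059 0.002 -0.000 3.6
-0.073 0.003 -0.000 4.5
-0.088 0.003 -0.000 5.4
-0.103 0.004 -0.000 6.3
-0.117 0.004 -0.000 7.2
```

>>> drive_tool(moves="-0.010 0 0 0.6 -1; -0.025 -0.001 0 1.5 -1; -0.043 -0.002 0 2.7 -1; -0.060 -0.004 0 3.6 -1; -0.078 -0.005 0 4.5 -1; -0.095 -0.006 0 5.4 -1; -0.110 -0.008 0 6.4 -1; -0.118 -0.009 0 7.3 -1")

```text
time_s: 14.55
tool_pos: [0.4632, 0.2014, 0.2416]
tool_rot: [179.0, 0.8, 89.3]
force: [0.1, -0.4, -5.2]
grip_width: 0.0141
```

>>> drive_tool(moves="-0.010 0.001 0 0.8 -1; -0.025 0.001 0 1.8 -1; -0.043 0.002 0 2.7 -1; -0.060 0.002 0 3.6 -1; -0.078 0.003 0 4.5 -1; -0.095 0.003 0 5.4 -1; -0.110 0.004 0 6.3 -1; -0.117 0.004 0 7.2 -1")

```text
time_s: 15.35
tool_pos: [0.4664, 0.0847, 0.2437]
tool_rot: [178.9, 0.6, 82.1]
force: [0.1, 0.3, -3.6]
grip_width: 0.0139
```

>>> drive_tool(moves="0 0 0 0 -1; 0 0 0 0 -1; 0 0 0 0 -1; 0 0 0 0 -1; 0 0 0 0 -1; 0 0 0 0 -1; 0 0 0 0 -1; 0 0 0 0 -1")

```text
time_s: 16.15
tool_pos: [0.4663, 0.0862, 0.2439]
tool_rot: [178.9, 0.5, 82.2]
force: [-0.9, -0.8, -4.2]
grip_width: 0.0138
```

```bash
python3 - <<'E'
from h import *
o=get_obs();print(o["qpos"].round(1),o["grip_width"])
ims=[]
for c in("top","scene"):
    im,d=read_camera(c);P=cloud(c,d);ims.append(im)
    m=(d>0)&(P[...,0]>.43)&(P[...,0]<.49)&(abs(P[...,1]-.085)<.06)&(P[...,2]>.24)&(P[...,2]<.265)
    s=P[m];print(c,"bar",len(s), cv2.minAreaRect((s[:,:2]*1000).astype(np.float32)) if len(s)>5 else "",np.percentile(s[:,2],[5,50,95]) if len(s) else "")
im,d=read_camera("wrist");W=wcloud(o,d)
for n,m in(("bar",(W[:,0]>.43)&(W[:,0]<.49)&(abs(W[:,1]-.085)<.06)&(W[:,2]>.24)&(W[:,2]<.265)),
           ("trough",(W[:,0]>.495)&(W[:,0]<.56)&(abs(W[:,1]-.08)<.04)&(W[:,2]>.2)&(W[:,2]<.25))):
    s=W[m];print(n,len(s));
    if len(s)>5:print(cv2.minAreaRect((s[:,:2]*1000).astype(np.float32)))
cv2.imwrite("pics/c5.png",np.hstack([cv2.resize(im,(400,300)),ims[1][130:355,170:470].repeat(1,0) if 0 else cv2.resize(ims[1][130:355,170:470],(400,300))])[...,::-1])
b=-7.6
s=np.array([.525,.079]);tgt(*s,.2425,82.4)
E
```

```text
[ 56.6  -7.8 -64.2 101.   -6.2  81.5 -14.4] 0.013845005972278815
top bar 43 ((461.94281005859375, 48.18862533569336), (16.992116928100586, 7.603207111358643), 84.1302490234375) [0.25110635 0.2605924  0.26322773]
scene bar 225 ((462.30364990234375, 89.59745025634766), (90.86955261230469, 19.863441467285156), 74.5752944946289) [0.24343724 0.25944283 0.26393237]
bar 1383
((468.1485290527344, 111.1690673828125), (43.603538513183594, 18.2149600982666), 83.71361541748047)
trough 3485
((530.5799560546875, 77.99923706054688), (30.709463119506836, 59.75445556640625), 81.97526550292969)
16.3 [0.4663 0.0861 0.2438] [178.87   0.55  82.21] [ 0.56  0.38 -4.81] -> [0.0009 0.0591 0.0025] turn -0.2
```

View pics/c5.png

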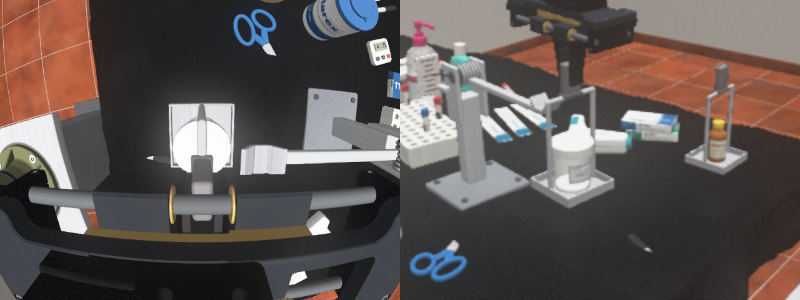

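>>> drive_tool(moves="0 0.004 0.000 0 -1; 0 0.012 0.001 0 -1; 0.001 0.022 0.001 0 -1; 0.001 0.033 0.001 0 -1; 0.001 0.044 0.002 0 -1; 0.001 0.053 0.002 0 -1; 0.001 0.058 0.002 0 -1; 0.001 0.059 0.002 0 -1")

```text
time_s: 17.1
tool_pos: [0.5255, 0.0789, 0.2428]
tool_rot: [178.9, 0.5, 82.2]
force: [-0.3, 0.3, -5.0]
grip_width: 0.014
```

>>> drive_tool(moves="0 0 0.002 0 -1; 0 0 0.006 0 -1; 0 0 0.010 0 -1; 0 0 0.014 0 -1; 0 0 0.017 0 -1; 0 0 0.019 0 -1; 0 0 0.020 0 -1; 0 0 0.020 0 -1")

```text
time_s: 17.9
tool_pos: [0.5253, 0.0789, 0.223]
tool_rot: [178.9, 0.5, 82.2]
force: [0.0, 0.0, -4.1]
grip_width: 0.0136
```

```bash
python3 - <<'E'
from h import *
tgt(.525,.079,.215,82.4)
o=get_obs();im,d=read_camera("wrist");im2,_=read_camera("scene");W=wcloud(o,d)
cv2.imwrite("pics/c6.png",np.hstack([cv2.resize(im[130:430,140:540],(400,300)),cv2.resize(im2[150:300,170:370],(400,300),interpolation=cv2.INTER_CUBIC)])[...,::-1])
E
```

```text
17.9 [0.5253 0.0789 0.223 ] [178.87   0.55  82.22] [ 0.02  0.03 -4.09] -> [ 0.0001 -0.0004  0.008 ] turn -0.2
```

View pics/c6.png

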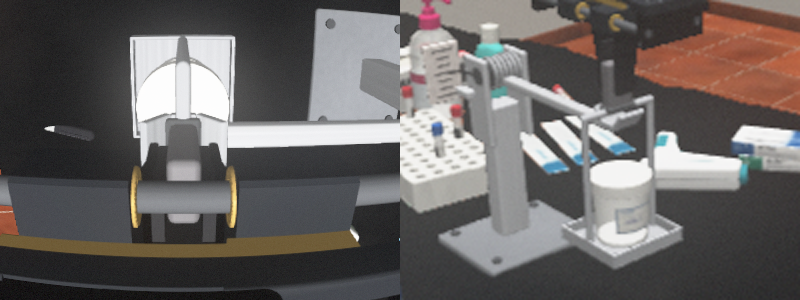

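>>> drive_tool(moves="0 0 0.003 0 -1; 0 0 0.006 0 -1; 0 0 0.009 0 -1; 0 0 0.013 0 -1; 0 0 0.017 0 -1; 0 0 0.020 0 -1; 0 0 0.022 0 -1; 0 0 0.023 0 -1")

```text
time_s: 18.8
tool_pos: [0.5259, 0.0787, 0.2]
tool_rot: [178.8, 0.5, 82.2]
force: [-0.7, 0.1, -2.2]
grip_width: 0.0137
```

```bash
cat > f.py <<'E'
from h import *
F=[]
for i in range(5):
    o=get_obs();F.append(np.r_[o["force"],o["wrist_torque"]]);im,d=read_camera("scene")
print(o["time_s"],o["tool_pos"].round(4),o["tool_rot"].round(2),"F,T",np.mean(F,0).round(2),o["grip_width"].round(4))
P=cloud("scene",d)
m=(d>0)&(P[...,0]>.55)&(P[...,0]<.7)&(abs(P[...,1]-.07)<.03)&(P[...,2]>.15)&(P[...,2]<.24)
s=P[m]
for x in(.57,.62,.67):
    t=s[abs(s[:,0]-x)<.012];print("arm top z at",x,np.percentile(t[:,2],80).round(4) if len(t) else None)
E
python3 f.py
```

```text
Traceback (most recent call last):
  File "f.py", line 5, in <module>
    print(o["time_s"],o["tool_pos"].round(4),o["tool_rot"].round(2),"F,T",np.mean(F,0).round(2),o["grip_width"].round(4))
                                                                                                ^^^^^^^^^^^^^^^^^^^^^
AttributeError: 'float' object has no attribute 'round'
```

>>> drive_tool(moves="0 0 0.003 0 -1; 0 0 0.006 0 -1; 0 0.001 0.009 0 -1; 0 0.001 0.012 0 -1; 0 0.001 0.014 0 -1; 0 0.001 0.015 0 -1; 0 0.001 0.015 0 -1; 0 0.001 0.015 0 -1")

```text
time_s: 19.85
tool_pos: [0.5274, 0.0785, 0.1853]
tool_rot: [178.8, 0.5, 82.2]
force: [1.7, 0.9, 0.2]
grip_width: 0.0135
```

```bash
sed -i 's/o\["grip_width"\].round(4)/o["grip_width"]/' f.py; python3 f.py
```

```text
20.05 [0.5273 0.0784 0.1853] [178.83   0.54  82.21] F,T [ 1.59  0.72  0.19  0.2  -0.46  0.02] 0.013891607068663216
arm top z at 0.57 0.1994
arm top z at 0.62 0.2067
arm top z at 0.67 0.2131
```

>>> drive_tool(moves="0 0.0005 0 0 -1; 0 0.001 0 0 -1; 0 0.0015 0 0 -1; 0 0.0015 0 0 -1; 0 0.0015 0 0 -1; 0 0.0015 0 0 -1; 0 0.0015 0 0 -1; 0 0.0015 0 0 -1")

```text
time_s: 20.9
tool_pos: [0.5282, 0.0778, 0.1849]
tool_rot: [178.9, 0.6, 82.2]
force: [-2.3, 1.3, -1.0]
grip_width: 0.0138
```

```bash
python3 f.py
```

```text
21.1 [0.5283 0.0778 0.185 ] [178.88   0.57  82.2 ] F,T [-2.97  0.42 -0.37  0.07  0.65 -0.  ] 0.013727341994775774
arm top z at 0.57 0.1992
arm top z at 0.62 0.206
arm top z at 0.67 0.2132
```

>>> drive_tool(moves="0 -0.0005 0.0005 0 -1; 0 -0.0009 0.001 0 -1; 0 -0.0009 0.001 0 -1; 0 -0.0009 0.001 0 -1; 0 -0.0009 0.001 0 -1; 0 -0.0009 0.001 0 -1; 0 -0.0009 0.001 0 -1; 0 -0.0009 0.001 0 -1")

```text
time_s: 21.95
tool_pos: [0.5283, 0.0779, 0.1843]
tool_rot: [178.8, 0.5, 82.2]
force: [0.9, -1.2, -0.4]
grip_width: 0.0137
```

```bash
python3 f.py
```

```text
22.15 [0.5279 0.0782 0.1842] [178.83   0.54  82.21] F,T [ 1.32 -1.05 -0.04 -0.3  -0.46 -0.01] 0.013963588103552756
arm top z at 0.57 0.1989
arm top z at 0.62 0.2061
arm top z at 0.67 0.2129
```

>>> drive_tool(moves="0 0.0003 0 0 -1; 0 0.0003 0 0 -1; 0 0.0003 0 0 -1; 0 0.0003 0 0 -1; 0 0.0003 0 0 -1; 0 0.0003 0 0 -1; 0 0.0003 0 0 -1; 0 0.0003 0 0 -1")

```text
time_s: 23.0
tool_pos: [0.5278, 0.0782, 0.184]
tool_rot: [178.9, 0.5, 82.2]
force: [0.3, -0.5, -0.1]
grip_width: 0.0135
```

```bash
sed -i 's/range(5)/range(10)/' f.py; python3 f.py
```

```text
23.45 [0.5278 0.0782 0.1841] [178.87   0.55  82.21] F,T [ 0.71 -0.53 -0.29 -0.12 -0.22 -0.01] 0.01398658278597182
arm top z at 0.57 0.1984
arm top z at 0.62 0.2058
arm top z at 0.67 0.2131
```

>>> drive_tool(moves="0 0 0.0005 0 -1; 0 0 0.001 0 -1; 0 0 0.0015 0 -1; 0 0 0.0015 0 -1; 0 0 0.0015 0 -1; 0 0 0.0015 0 -1; 0 0 0.0015 0 -1; 0 0 0.0015 0 -1", grip_force=20)

```text
time_s: 24.3
tool_pos: [0.528, 0.0782, 0.1826]
tool_rot: [178.9, 0.5, 82.2]
force: [0.4, -0.6, 0.8]
grip_width: 0.0137
```

```bash
python3 f.py
```

```text
24.75 [0.528  0.0782 0.1826] [178.86   0.55  82.21] F,T [ 0.89  0.02  0.36 -0.02 -0.28 -0.02] 0.01360183642321282
arm top z at 0.57 0.1977
arm top z at 0.62 0.2049
arm top z at 0.67 0.2123
```

Within noise of balance. Release gradually.

>>> drive_tool(moves="0 0 -0.0005 0 -0.68; 0 0 -0.0005 0 -0.66; 0 0 -0.0005 0 -0.64; 0 0 -0.0005 0 -0.6; 0 0 -0.0005 0 -0.5; 0 0 -0.0005 0 -0.3; 0 0 -0.0005 0 -0.1; 0 0 -0.0005 0 0")

```text
time_s: 25.6
tool_pos: [0.5279, 0.0782, 0.1831]
tool_rot: [178.9, 0.5, 82.2]
force: [0.7, -0.2, -0.0]
grip_width: 0.0375
```

>>> drive_tool(moves="0 0 0 0 0; 0 0 0 0 0; 0 0 0 0 0; 0 0 0 0 0; 0 0 0 0 0; 0 0 0 0 0; 0 0 0 0 0; 0 0 0 0 0")

```text
time_s: 26.4
tool_pos: [0.5279, 0.0782, 0.1831]
tool_rot: [178.9, 0.5, 82.2]
force: [-0.2, 0.1, -0.4]
grip_width: 0.0438
```

```bash
python3 f.py; python3 - <<'E'
from h import *
o=get_obs();im,d=read_camera("wrist");im2,_=read_camera("scene")
cv2.imwrite("pics/c7.png",np.hstack([cv2.resize(im[130:430,140:540],(400,300)),cv2.resize(im2[150:300,170:370],(400,300),interpolation=cv2.INTER_CUBIC)])[...,::-1])
E
```

```text
26.85 [0.5279 0.0781 0.1831] [178.86   0.55  82.21] F,T [-0.02  0.18 -0.21 -0.   -0.07 -0.  ] 0.04327912017916514
arm top z at 0.57 0.1979
arm top z at 0.62 0.2052
arm top z at 0.67 0.2124
```

View pics/c7.png

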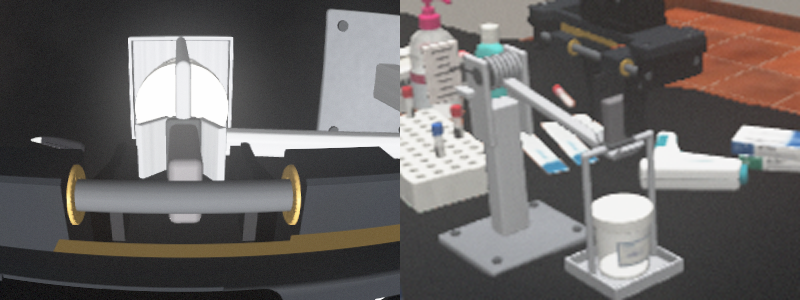

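>>> drive_tool(moves="0 0 -0.006 0 0; 0 0 -0.015 0 0; 0 0 -0.03 0 0; 0 0 -0.05 0 0; 0 0 -0.075 0 0; 0 0 -0.10 0 0; 0 0 -0.12 0 0; 0 0 -0.13 0 0")

```text
time_s: 27.8
tool_pos: [0.5265, 0.0803, 0.3161]
tool_rot: [178.7, 0.5, 82.2]
force: [-0.1, 0.2, -0.0]
grip_width: 0.0437
```

>>> drive_tool(moves="0 0 -0.01 0 0; 0 0 -0.02 0 0; 0 0 -0.03 0 0; 0 0 -0.03 0 0; 0 0 -0.03 0 0; 0 0 -0.03 0 0; 0 0 -0.03 0 0; 0 0 -0.03 0 0")

```text
time_s: 28.6
tool_pos: [0.5248, 0.08, 0.3427]
tool_rot: [178.9, 0.6, 82.2]
force: [0.1, -0.3, -0.2]
grip_width: 0.0434
```

```bash
python3 f.py; python3 - <<'E'
from h import *
im2,d=read_camera("scene")
P=cloud("scene",d)
for lo,hi in((.03,.06),(.2,.26)):
    m=(d>0)&(np.hypot(P[...,0]-.528,P[...,1]-.078)<.07)&(P[...,2]>lo)&(P[...,2]<hi);s=P[m]
    print(lo,s.mean(0).round(4),"z",s[:,2].min().round(3),s[:,2].max().round(3),cv2.minAreaRect((s[:,:2]*1000).astype(np.float32)))
m=(d>0)&(np.hypot(P[...,0]-.45,P[...,1]+.326)<.09)&(P[...,2]>.14)&(P[...,2]<.158);print("bottle bar",cv2.minAreaRect((P[m][:,:2]*1000).astype(np.float32)))
cv2.imwrite("pics/s8.png",cv2.resize(im2[100:370,130:450],(640,540))[...,::-1])
E
```

```text
29.05 [0.525  0.0801 0.3431] [178.86   0.55  82.21] F,T [ 0.04 -0.06  0.07  0.   -0.06  0.  ] 0.043515341512069414
arm top z at 0.57 0.1985
arm top z at 0.62 0.2054
arm top z at 0.67 0.2123
0.03 [0.5112 0.0916 0.0549] z 0.049 0.06 ((525.3856201171875, 80.724609375), (93.0638656616211, 94.1429443359375), 83.00231170654297)
0.2 [0.5234 0.0838 0.2203] z 0.2 0.251 ((542.9988403320312, 88.17434692382812), (93.36517333984375, 77.8137435913086), 19.82575225830078)
bottle bar ((449.8529052734375, -325.5172119140625), (93.58171844482422, 16.04523468017578), 83.51842498779297)
```

View pics/s8.png

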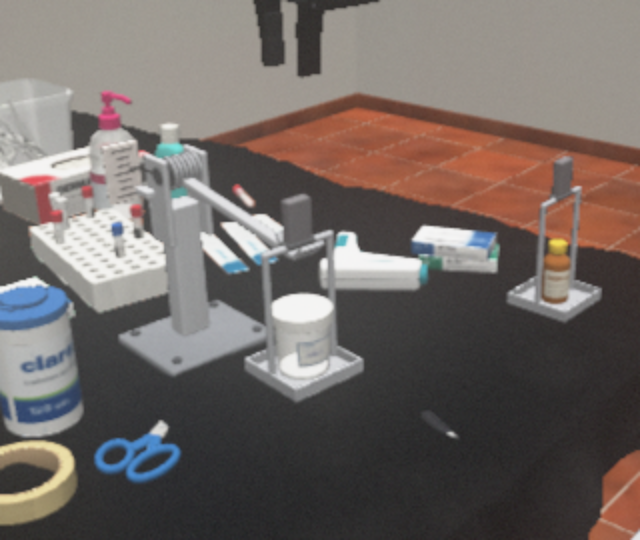

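The carrier hangs in the saddle with its tray about 49 mm above the table. The gripper is well clear and the bottle carrier is where it was.

```bash
python3 -c "
from cell import *
print(get_obs()['time_s'],sign_off())"
```

```text
the job is handed in; nothing more can be done
29.15 None
```

The cup carrier now hangs by its bar in the saddle of the spring balance, and I handed the job in at 29.15 s. I kept hold until the hand felt no weight (vertical force within about ±0.4 N, close to the sensor noise), then opened the fingers slowly and rose straight up.

**Last checks**
- The arm sank about 31–32 mm, and its height stayed within 1 mm from before release until after I moved clear.
- The tray hangs about 49 mm above the table.
- The carrier looks upright in the picture, and the force on the empty gripper reads about zero.
- The bottle carrier's bar measures within about 1 mm of its position at the start.

**What went wrong or disagreed**
- **Wrong turn direction:** On the first approach I had the sign of the tool's turn reversed. The arm swung out to the edge of its reach and close to joint limits; I brought it back and nothing was touched. It left a tool tilt of about 1°, which I could not remove.
- **Fingertip position:** The wrist camera's depth shows the fingertips ending about 33 mm short of the reported tool point, although the text puts that point at the very end of the fingers. My first grasp therefore closed just above the tab. I reopened, went lower and gripped the tab (13.6 mm opening).
- **Camera offset:** The top and scene cameras differed by about 4–6 mm in the horizontal plane. I used their average, which the wrist camera confirmed.
- **Side force before release:** About 0.9 N of sideways force remained when I let go. No movement showed afterwards.

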